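# Lower the pour-over dripper to the cup and lock it

## Robot

A 6-joint arm with a two-finger parallel gripper is mounted at the origin on a cart in front of the work surface, level with it; the furniture and walls round the work are solid. World frame = base frame: x ahead of the robot, y to its left, z up, the work surface at z = 0. Lengths are in m, angles in rad, forces in N, time in s.
With the tool pointing down it reaches from about 0.35 to 0.975 m from the base axis. Payload 4.9 kg.
Tool frame: the origin (TCP) lies on the mounting face of the last link; the fingertips stand 173 mm ahead of it and the grasp point (between the pads) lies 155 mm ahead of it; z points along the fingers, y is the line along which they close (so a half turn about z gives the same grasp; the last joint's range is limited). The gripper opens to 85 mm and grips with 20 to 120 N. Pads are 22 mm wide; open, the fingers measure 114 mm over their backs; the gripper's body (76 mm by 85 mm) begins 54 mm behind the grasp point. The pads swing forward as they close: fully open they stand 13 mm farther back than shut.
Start: joints at [1.17, 0.053, 1.613, -0, 1.476, -0.119], TCP at [0.174, 0.6, 0.405] pointing down, gripper open.
Joint ranges: [-3.01, 3.01], [-1.01, 2.22], [0.06, 2.58], [-1.02, 4.17], [0.09, 2.62], [-3.14, 3.14]. Speed limits (rad/s): [2.57, 2.57, 3.14, 3.14, 3.14, 3.14].

## Interface

Orientations are given as a 3x3 rotation matrix whose columns are the frame's x, y, z axes.
In Python, from workcell import robot gives the robot as it stands.
- The arm moves only by the tool play_rows, never from a script. Its argument "increments" is a list of rows, each an object of numbers: "dx", "dy", "dz": the shift along the tool's x, y, z in units of 0.5 m (1.0 is 0.5 m); "roll": the turn about the tool's z in units of 180 degrees (1.0 is 180 degrees). In form: [{"dx": .., "dy": .., "dz": .., "roll": ..}, ...]. A call has 1 to 8 rows; each row is the pose to reach, as a shift and turn from the pose commanded when the call began, along the tool's axes at that moment, turning the shorter way round; what a row does not reach only later rows make up. A row lasts 1/8 s, in which the tool goes at most 62.5 mm and 10.7 degrees, less where a joint would pass 70% of its speed; a pose out of reach is approached as far as the arm can. A call with a number of a shift or a turn outside -1 to 1 is refused whole. A call with a gripper value outside its range is refused whole. "fingers" is the opening, from -1 (shut) to 1 (fully open), set as the call begins (left out, the last holds). The fingers move at their own pace and stop on an object; the grip force is fixed at half the most. Time passes only in rows, so rows that repeat a pose let the fingers close. It gives the time, the measured TCP pose, the force, the opening and the grip force at its end, in the units of the state.
- robot.get_obs(): the state, without advancing time (a new reading comes with each control period).
- robot.capture(name): name is "scene" or "side" or "wrist"; returns the picture (480x640x3 uint8, blue, green, red); there is no depth.
- robot.camera_info(name): a dict with "mtx" (3x3 intrinsics, pixels), "view" (4x4, takes a point from world to camera coordinates). Camera axes: x right, y down, z forward; pixel columns grow to the right and rows downward; lengths in m; the calibration is good to about 2 mm. A picture is of the moment at which its call begins: read the wrist's pose just before it. camera_info takes no time and is no camera call; for the wrist camera it gives the pose at the moment of the call.
- robot.hand_in(): hands the job in; it is judged then, once.
Trained networks look in the newest picture that a camera, given by its name, has taken for a name from the list of things; names that differ only in an ending like _2 or _b are one class to them, and where a whole thing is asked for, a point or a joint stands for the part that bears it (a point fixed in the world has none). Each returns a list of dicts, best first, with "score" (0 to 1); they miss things now and then, are a little off and sometimes report something else, mostly with a low value. They report only what shows in the picture. A call takes as long as a camera call. They do not tell look-alikes from the thing itself.
- robot.find_in(camera, target): "centre" ([column, row] in pixels, amid what is visible of it).
- robot.cut_out(camera, target): "mask" (480x640 bool, what is visible of it) and "centre" ([column, row] in pixels, amid what is visible of it).
The state is a dict: "t": time; "q": joint angles; "qd": joint speeds; "effort": joint torques, N m; "ee_pos": TCP position; "eef_rot": TCP orientation; "force": force on the tool from outside, world axes, zero at the start; "moment": the same for the moment, N m; "finger_gap": opening from 0.0 (shut) to 1.0 (fully open); "grip_force": force on a finger pad.
Only numpy, scipy, OpenCV 4.12 (cv2) and the standard library are available. Lean on these libraries where they do the work, as an engineer would, in place of code of your own. Each camera call takes 0.05 s, during which the arm holds its last target. There are 200 camera calls.

## Task

The dripper of the pour-over coffee stand is set too high for the cup standing under it. Loosen the clamp knob on its collar, lower the dripper until its outlet is about a finger's width (15 mm) above that cup's rim, and tighten the knob firmly again so that the dripper stays there. Leave the cups where they stand and do not bump the cup with the dripper.

Things in the scene. Friction and masses are not known exactly. Their poses are not given: they have to be found in the camera images.
- coffee_stand: Fixed pour-over stand: round wooden foot (diameter 140, 22 high), upright steel post (diameter 14, top at 308 above the worktop). Origin on the worktop, on the post's axis. The clamp knob stands out on its +y side; the dripper arm reaches along its -y, the dripper's axis 130 from the post's axis.
- drip_arm (a joint): Height of the arm on the post (m), up positive: dark collar (diameter 34, 38 high) with a bracket and ring that carry a white cone dripper (top diameter 112, 90 high). 0: lowest, outlet 50 mm and collar centre 100 mm above the worktop; 0.165: highest. Loosened, it slides with 5 to 15 N and stays where it is left; clamped, it cannot be slid.
- drip_outlet (a point): Centre of the lower end of the dripper's short spout (diameter 23), 130 mm beside the post's axis and 50 mm below the collar's centre. z up.
- clamp_knob (a joint): Angle of the clamp knob in rad: 0 is screwed fully tight (stop), it grows counter-clockwise as seen from the knob's outer end, to 1.5 (stop). The clamp grips below about 0.5 and lets the arm slide above about 0.6.
- knob_grip (a point): Middle of the black lobed clamp knob (37 to 40 across, 26 long), on its axis, 74 mm out from the post's axis. The point's z is the knob's axis, pointing outward: up and to the stand's +y side, away from the dripper, 35 degrees from vertical. The knob's outer end is 13 mm further out; below the knob are 18 mm of thin screw, then the collar's boss (diameter 25). It rides with the arm.
- mug_1: White mug with blue flowers, 91 high, body diameter 82, one handle on its -y side. Origin: on its underside, 16 mm from the mug's axis towards the handle. Any of the three cups can be the one under the dripper.
- mug_1_rim (a point): Centre of the white mug's rim, 91 mm above the worktop.
- mug_3: Tall dark grey mug, 106 high, rim diameter 88, handle on its -y side. Origin: on its underside, 20 mm from the axis towards the handle.
- mug_3_rim (a point): Centre of the tall dark mug's rim, 106 mm above the worktop.
- mug_2: Small white espresso cup, 52 high, rim diameter 62, handle on its -y side. Origin: on its underside, 14 mm from the axis towards the handle.
- mug_2_rim (a point): Centre of the espresso cup's rim, 52 mm above the worktop.
There are look-alikes about, which are no part of the job. There is more than one size of the mug_1; the job needs the larger.

How it is judged:
On the way, in this order (a step that is already met when the one before it is completed fails the run):
1. the clamp knob is loosened (value of joint clamp_knob above 0.5 rad), for 0.1 s.
2. the loosened dripper is lowered to 4 to 26 mm above the rim of the cup under it (value of joint clamp_knob above 0.4 rad and ((horizontal distance between drip_outlet and mug_1_rim below 0.03 m and z of drip_outlet in the frame of mug_1_rim between 0.004 and 0.026 m) or (horizontal distance between drip_outlet and mug_3_rim below 0.03 m and z of drip_outlet in the frame of mug_3_rim between 0.004 and 0.026 m) or (horizontal distance between drip_outlet and mug_2_rim below 0.03 m and z of drip_outlet in the frame of mug_2_rim between 0.004 and 0.026 m))), for 0.2 s.
At the end, for the whole second after the job is handed in: The dripper's outlet is over the cup, 4 to 26 mm above its rim; the clamp knob is tight (under 0.25 rad from its tight stop) and the arm is at rest; all three cups stand upright within 15 mm of where they stood (((horizontal distance between drip_outlet and mug_1_rim below 0.03 m and z of drip_outlet in the frame of mug_1_rim between 0.004 and 0.026 m) or (horizontal distance between drip_outlet and mug_3_rim below 0.03 m and z of drip_outlet in the frame of mug_3_rim between 0.004 and 0.026 m) or (horizontal distance between drip_outlet and mug_2_rim below 0.03 m and z of drip_outlet in the frame of mug_2_rim between 0.004 and 0.026 m)) and value of joint clamp_knob below 0.25 rad and velocity of joint drip_arm between -0.005 and 0.005 m/s and distance of each of mug_1, mug_3, mug_2 from where it was at the start of the episode below 0.015 m and angle between each of mug_1, mug_3, mug_2's own z axis and vertical below 0.1 rad); the robot touches nothing.
It fails at once if a cup is knocked over or shoved away (angle between any of mug_1, mug_3, mug_2's own z axis and vertical above 0.4 rad or distance of any of mug_1, mug_3, mug_2 from where it was at the start of the episode above 0.05 m).
It fails at once if the dripper is bumped against a cup (over 5 N) (contact force between coffee_stand and mug_1 above 5 N or contact force between coffee_stand and mug_3 above 5 N or contact force between coffee_stand and mug_2 above 5 N).
It also fails if it takes over 45 s, if anything falls off the work surface, if the arm or the gripper's body presses on something with over 40 N, if the wrist force passes 120 N, or if a joint passes its speed limit or range.

## Working session

There is one attempt and no reset: what is moved stays moved. The work goes in short steps, Python scripts to look and compute and a tool call to move; the robot and the scene stay as the last step left them, time stands still between calls to the robot, and variables do not carry over. Pictures are saved under pics/ and viewed, at most 10 in all, crops included, and the job is handed in when it is done.

Besides the shell and the picture viewer there is one more tool, called after "Call:" as name([rows], argument=value, ...), one row to a line, values as JSON. play_rows: Moves the arm, as the interface text tells. Its arguments: {"type":"object","properties":{"increments":{"type":"array"},"fingers":{"type":"number"}},"required":["increments"]}

```bash
mkdir -p pics; ls; python3 - <<'E'
from workcell import robot
import cv2,numpy as np
for c in("scene","side"):
    im=robot.capture(c); cv2.imwrite(f"pics/{c}0.png",im)
    i=robot.camera_info(c); print(c,np.round(i["mtx"],1).tolist(),np.round(i["view"],3).tolist())
    for t in("coffee_stand","drip_arm","drip_outlet","clamp_knob","knob_grip","mug_1","mug_1_rim","mug_2_rim","mug_3_rim"):
        print(t,[(round(d["score"],2),np.round(d["centre"]).tolist()) for d in robot.find_in(c,t)][:5])
o=robot.get_obs();print(o["t"],o["ee_pos"],o["eef_rot"],o["force"])
E
```

```text
pics
scene [[594.5, 0.0, 323.7], [0.0, 594.5, 238.9], [0.0, 0.0, 1.0]] [[0.428, -0.903, 0.028, -0.424], [-0.348, -0.193, -0.917, 0.281], [0.834, 0.383, -0.397, 0.81], [0.0, 0.0, 0.0, 1.0]]
coffee_stand [(0.57, [326.0, 196.0])]
drip_arm [(0.9, [370.0, 187.0])]
drip_outlet []
clamp_knob [(0.96, [286.0, 156.0])]
knob_grip [(0.56, [286.0, 158.0])]
mug_1 [(0.94, [167.0, 258.0]), (0.86, [446.0, 336.0]), (0.85, [378.0, 286.0]), (0.84, [403.0, 246.0])]
mug_1_rim [(0.9, [165.0, 257.0]), (0.56, [374.0, 294.0])]
mug_2_rim [(0.65, [444.0, 338.0])]
mug_3_rim [(0.78, [400.0, 253.0])]
side [[525.9, 0.0, 320.1], [0.0, 525.9, 231.7], [0.0, 0.0, 1.0]] [[0.914, -0.406, -0.003, -0.631], [-0.216, -0.48, -0.85, 0.142], [0.344, 0.778, -0.526, 1.313], [0.0, 0.0, 0.0, 1.0]]
coffee_stand []
drip_arm [(0.7, [320.0, 200.0])]
drip_outlet [(0.87, [323.0, 201.0])]
clamp_knob [(0.58, [278.0, 165.0])]
knob_grip [(0.53, [279.0, 165.0])]
mug_1 [(0.94, [380.0, 267.0]), (0.82, [327.0, 282.0]), (0.61, [322.0, 340.0])]
mug_1_rim [(0.85, [246.0, 206.0]), (0.8, [324.0, 282.0]), (0.52, [324.0, 201.0])]
mug_2_rim [(0.73, [325.0, 342.0])]
mug_3_rim [(0.86, [382.0, 265.0]), (0.53, [304.0, 212.0])]
1.0 [0.1737955  0.60034362 0.40471802] [[-9.60565084e-01  2.78055246e-01 -1.84714386e-05]
 [ 2.78055245e-01  9.60565083e-01  4.45042281e-05]
 [ 3.01176531e-05  3.76131272e-05 -9.99999999e-01]] [0.25725374 0.68565721 0.25311216]
```

View pics/scene0.png

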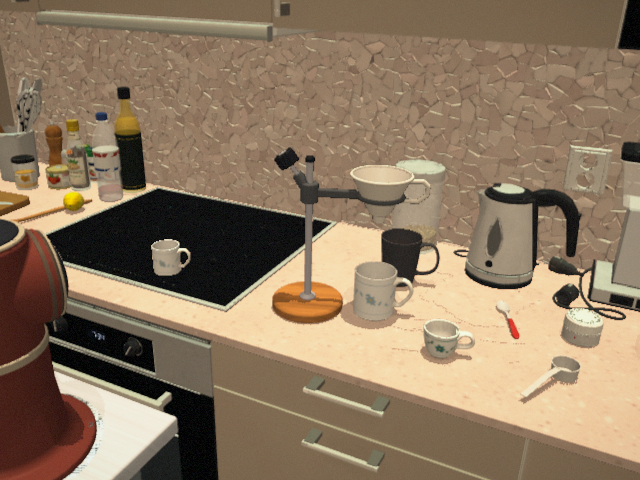

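View pics/side0.png

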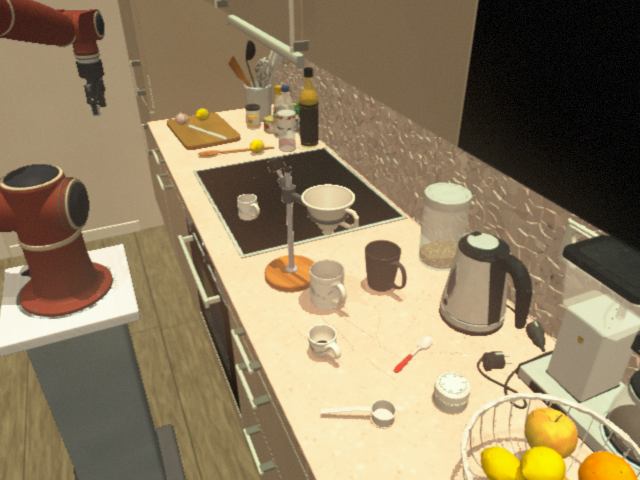

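```bash
cat > h.py <<'E'
from workcell import robot
import numpy as np,cv2
from scipy.optimize import least_squares
def P(c):
    i=robot.camera_info(c); return np.array(i["mtx"])@np.array(i["view"])[:3]
def proj(M,p):
    q=M@np.append(p,1); return q[:2]/q[2]
def tri(Ms,uvs):
    A=[]
    for M,u in zip(Ms,uvs): A+=[u[0]*M[2]-M[0],u[1]*M[2]-M[1]]
    v=np.linalg.svd(np.array(A))[2][-1]; return v[:3]/v[3]
def stand(s,L):  # s=x,y,yaw,h(collar centre z)
    c,n=np.cos(s[2]),np.sin(s[2])
    R=np.array([[c,-n,0],[n,c,0],[0,0,1]]); return np.array([s[0],s[1],0])+R@np.array(L)
E
python3 - <<'E'
from h import *
S,D=P("scene"),P("side")
for n,a,b in[("posttop",(310,158),(287,177)),("foot",(307,297),(291,268)),("knob",(287,158),(279,165)),("driptop",(382,177),(329,199)),("outlet",(381,213),(327,232)),("mug1rim",(376,270),(327,268)),("mug3rim",(402,236),(383,250)),("mug2rim",(442,326),(322,334))]:
    p=tri([S,D],[a,b]); print(n,p.round(3),(proj(S,p)-a).round(1),(proj(D,p)-b).round(1))
obs=[]
pts=lambda s:[((0,0,.308),(310,158),(287,177)),((0,0,.022),(307,297),(291,268)),((0,.0424,s[3]+.0606),(287,158),(279,165)),((0,-.13,s[3]-.05),(381,213),(327,232)),((0,0,s[3]),(310,195),None)]
def f(s):
    r=[]
    for L,a,b in pts(s):
        p=stand(s,L)
        r+=list(proj(S,p)-a)
        if b: r+=list(proj(D,p)-b)
    return r
o=least_squares(f,[.55,.15,0,.25],loss="soft_l1");print(o.x,np.round(f(o.x),1))
E
```

```text
posttop [ 0.524 -0.188  0.296] [1.4 3.9] [-0.5 -4.2]
foot [ 0.529 -0.181  0.022] [-0.5 -1.2] [0.  1.3]
knob [ 0.524 -0.139  0.296] [0.1 0.2] [-0.  -0.2]
driptop [ 0.577 -0.303  0.273] [-0.1 -0.3] [0.  0.4]
outlet [ 0.569 -0.311  0.203] [0.8 2.2] [-0.1 -2.4]
mug1rim [ 0.572 -0.305  0.091] [-0.4 -1. ] [0.  1.1]
mug3rim [ 0.72  -0.307  0.105] [-0.1 -0.2] [0.  0.2]
mug2rim [ 0.49  -0.461  0.054] [0.2 0.6] [ 0.  -0.7]
[ 0.52652943 -0.18480193  0.37318546  0.24063336] [ 0.6 -2.9 -0.2 -9.5  0.9 -0.4 -0.2  2.2 -0.1 -0.3 -4.4 -0.2 -1.3  7.2
  1.   0.8 -0.1 -3.9]
```

Call:
play_rows([
  {"dz":-0.31},
  {"dz":-0.31},
  {"dz":-0.31,"dx":-0.5,"dy":-0.6,"roll":0.15},
  {"dz":-0.31,"dx":-0.5,"dy":-0.6,"roll":0.15},
  {"dz":-0.31,"dx":-0.5,"dy":-0.6,"roll":0.15},
  {"dz":-0.31,"dx":-0.5,"dy":-0.6,"roll":0.15},
  {"dz":-0.31,"dx":-0.5,"dy":-0.6,"roll":0.15},
  {"dz":-0.31,"dx":-0.5,"dy":-0.6,"roll":0.15},
], fingers=1)

```text
invalid input at $.increments[0]: expected keys dx, dy, dz, roll
```

Call:
play_rows([
  {"dx":0,"dy":0,"dz":-0.31,"roll":0},
  {"dx":0,"dy":0,"dz":-0.31,"roll":0},
  {"dz":-0.31,"dx":-0.5,"dy":-0.6,"roll":0.15},
  {"dz":-0.31,"dx":-0.5,"dy":-0.6,"roll":0.15},
  {"dz":-0.31,"dx":-0.5,"dy":-0.6,"roll":0.15},
  {"dz":-0.31,"dx":-0.5,"dy":-0.6,"roll":0.15},
  {"dz":-0.31,"dx":-0.5,"dy":-0.6,"roll":0.15},
  {"dz":-0.31,"dx":-0.5,"dy":-0.6,"roll":0.15},
], fingers=1)

```text
t: 2.0
ee_pos: [0.3239, 0.256, 0.5588]
eef_rot: [[-0.73, 0.683, 0.001], [0.683, 0.73, 0.0], [-0.001, 0.001, -1.0]]
force: [2.0, -0.6, 0.1]
finger_gap: 0.998
grip_force: 0.0
```

Call:
play_rows([
  {"dx":-0.78,"dy":-0.31,"dz":0,"roll":0.15},
  {"dx":-0.78,"dy":-0.31,"dz":0,"roll":0.15},
  {"dx":-0.78,"dy":-0.31,"dz":0,"roll":0.15},
  {"dx":-0.78,"dy":-0.31,"dz":0,"roll":0.15},
  {"dx":-0.78,"dy":-0.31,"dz":0,"roll":0.15},
  {"dx":-0.78,"dy":-0.31,"dz":0,"roll":0.15},
  {"dx":-0.78,"dy":-0.31,"dz":0,"roll":0.15},
  {"dx":-0.78,"dy":-0.31,"dz":0,"roll":0.15},
])

```text
t: 3.0
ee_pos: [0.5031, -0.1244, 0.5574]
eef_rot: [[-0.336, 0.942, -0.002], [0.942, 0.336, 0.001], [0.001, -0.002, -1.0]]
force: [0.4, 1.1, -1.2]
finger_gap: 1.001
grip_force: 0.0
```

```bash
python3 - <<'E'
from h import *
o=robot.get_obs();print(o["t"],o["ee_pos"].round(4),o["eef_rot"].round(3).tolist(),o["q"])
im=robot.capture("wrist");i=robot.camera_info("wrist");cv2.imwrite("pics/w0.png",im)
v=np.array(i["view"]);print(np.round(i["mtx"],1).tolist(),v.round(3).tolist(),"campos",(-v[:3,:3].T@v[:3,3]).round(3))
for t in("clamp_knob","knob_grip","drip_arm","mug_1_rim"):
    print(t,[(round(d["score"],2),np.round(d["centre"]).tolist()) for d in robot.find_in("wrist",t)][:3])
np.savez("w0.npz",M=P("wrist"))
E
```

```text
3.0 [ 0.5031 -0.1244  0.5574] [[-0.336, 0.942, -0.002], [0.942, 0.336, 0.001], [0.001, -0.002, -1.0]] [-3.86004380e-01 -2.46707682e-01  1.64245269e+00 -2.01631148e-04
  1.74798596e+00 -7.28563132e-01]
[[370.9, 0.0, 321.7], [0.0, 370.9, 243.8], [0.0, 0.0, 1.0]] [[0.941, 0.339, -0.003, -0.431], [0.322, -0.892, 0.318, -0.362], [0.105, -0.3, -0.948, 0.436], [0.0, 0.0, 0.0, 1.0]] campos [ 0.476 -0.045  0.527]
clamp_knob [(0.73, [328.0, 278.0])]
knob_grip [(0.56, [331.0, 281.0])]
drip_arm [(0.8, [330.0, 397.0]), (0.33, [328.0, 281.0])]
mug_1_rim [(0.83, [313.0, 333.0]), (0.56, [417.0, 4.0])]
```

View pics/w0.png

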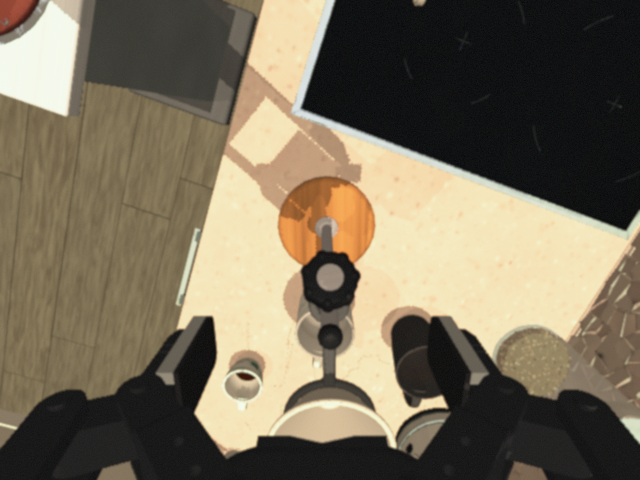

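```bash
python3 - <<'E'
from h import *
S,D=P("scene"),P("side");W=np.load("w0.npz")["M"]
s35,c35=np.sin(np.radians(35)),np.cos(np.radians(35))
pts=lambda s:[((0,0,.308),(310,157),None,(330,337)),((0,0,.022),(307,297),(291,268),(327,228)),((0,.074*s35,s[3]+.074*c35),(287,158),(279,165),None),((0,.087*s35,s[3]+.087*c35),None,None,(330,277)),((0,-.13,s[3]-.05+.09),(382,177),(329,199),None),((0,-.13,s[3]-.05),(381,213),None,None),((0,0,s[3]),(310,195),None,None)]
def f(s,sep=0):
    r=[]
    for L,*uv in pts(s):
        p=stand(s,L)
        for M,u in zip((S,D,W),uv):
            if u: r+=list(proj(M,p)-u)
    return r
o=least_squares(f,[.527,-.184,.36,.24],loss="soft_l1",f_scale=2);print(o.x.round(4),np.round(f(o.x),1))
x=o.x
for n,L in(("knob",(0,.074*s35,x[3]+.074*c35)),("outlet",(0,-.13,x[3]-.05))): print(n,stand(x,L).round(4))
# mug1 rim centre using known height via scene/side
E
```

```text
[ 0.5315 -0.18    0.3581  0.2352] [-0.5 -2.9  0.3  7.6 -0.1 -2.1  1.   0.8 -0.9  0.4 -1.1  1.5 -2.8  0.7
  0.2  0.3 -0.8 -1.6 -0.3 -0.7 -3.   9.  -1.3 -2.3]
knob [ 0.5166 -0.1403  0.2958]
outlet [ 0.577  -0.3018  0.1852]
```

Call:
play_rows([
  {"dx":-0.01,"dy":0.011,"dz":0.0,"roll":0.156},
  {"dx":-0.01,"dy":0.011,"dz":0.0,"roll":0.156},
  {"dx":-0.01,"dy":0.011,"dz":0.0,"roll":0.156},
  {"dx":-0.01,"dy":0.011,"dz":0.1,"roll":0.156},
  {"dx":-0.01,"dy":0.011,"dz":0.212,"roll":0.156},
  {"dx":-0.01,"dy":0.011,"dz":0.212,"roll":0.156},
  {"dx":-0.01,"dy":0.011,"dz":0.212,"roll":0.156},
  {"dx":-0.01,"dy":0.011,"dz":0.212,"roll":0.156},
])

```text
t: 4.25
ee_pos: [0.5098, -0.1247, 0.4567]
eef_rot: [[0.143, 0.99, 0.006], [0.99, -0.143, -0.002], [-0.002, 0.006, -1.0]]
force: [-0.3, -0.3, 0.4]
finger_gap: 1.0
grip_force: 0.0
```

```bash
python3 - <<'E'
from h import *
im=robot.capture("wrist");a=robot.capture("scene")
o=robot.get_obs();print(o["t"],o["ee_pos"].round(4),o["eef_rot"].round(3).tolist(),o["force"])
b=cv2.resize(a[120:320,240:480],(480,400),interpolation=cv2.INTER_CUBIC)
cv2.imwrite("pics/w1.png",np.hstack([cv2.resize(im,(320,240)),b[:240*0+240]]) if 0 else np.vstack([np.hstack([cv2.resize(im[160:,120:520],(300,240)),np.zeros((240,180,3),np.uint8)])[:,:480],b[:360]]))
E
```

```text
4.35 [ 0.5097 -0.1248  0.4556] [[0.143, 0.99, 0.005], [0.99, -0.143, -0.002], [-0.001, 0.005, -1.0]] [-0.31145315 -0.03147421 -1.29495404]
```

View pics/w1.png

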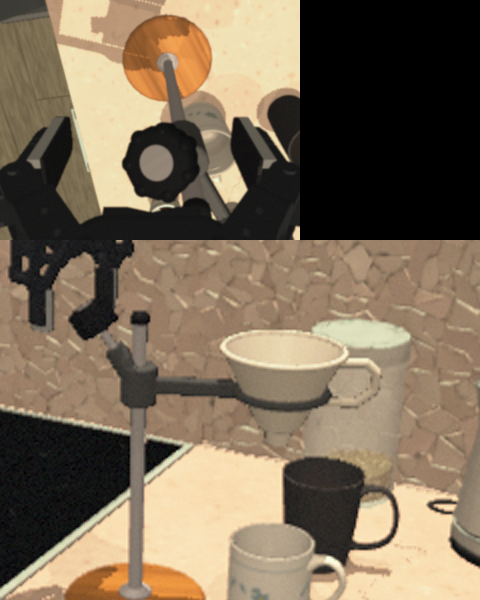

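Call:
play_rows([
  {"dx":-0.025,"dy":0.018,"dz":0.008,"roll":0},
  {"dx":-0.025,"dy":0.018,"dz":0.008,"roll":0},
  {"dx":-0.025,"dy":0.018,"dz":0.008,"roll":0},
])

```text
t: 4.72
ee_pos: [0.5165, -0.1388, 0.4481]
eef_rot: [[0.144, 0.99, -0.001], [0.99, -0.144, 0.0], [0.0, -0.001, -1.0]]
force: [0.3, 0.0, 0.1]
finger_gap: 0.999
grip_force: 0.0
```

Call:
play_rows([
  {"dx":0,"dy":0,"dz":0,"roll":0},
  {"dx":0,"dy":0,"dz":0,"roll":0},
  {"dx":0,"dy":0,"dz":0,"roll":0},
  {"dx":0,"dy":0,"dz":0,"roll":0},
  {"dx":0,"dy":0,"dz":0,"roll":0},
  {"dx":0,"dy":0,"dz":0,"roll":0},
], fingers=-1)

```text
t: 5.48
ee_pos: [0.5157, -0.1382, 0.4482]
eef_rot: [[0.142, 0.99, -0.004], [0.99, -0.142, 0.001], [0.0, -0.004, -1.0]]
force: [-6.2, 1.5, 1.0]
finger_gap: 0.438
grip_force: 59.8
```

```bash
python3 - <<'E'
from h import *
im=robot.capture("wrist")
o=robot.get_obs();print(o["t"],o["ee_pos"].round(4),o["eef_rot"].round(3).tolist(),o["force"],o["moment"],o["finger_gap"],o["grip_force"])
cv2.imwrite("pics/w2.png",im[160:,120:520])
E
```

```text
5.525 [ 0.5157 -0.1382  0.4482] [[0.142, 0.99, -0.004], [0.99, -0.142, 0.001], [0.0, -0.004, -1.0]] [-6.49488272  1.03762686  0.84970492] [0.11879723 0.6634073  0.16136598] 0.43395836002022 59.75835578770784
```

View pics/w2.png

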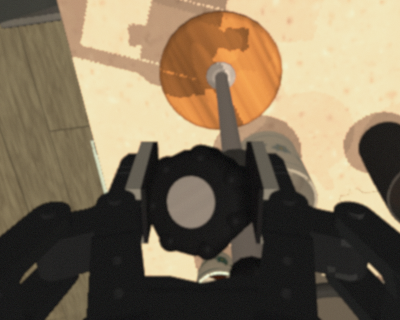

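Call:
play_rows([
  {"dx":0,"dy":0,"dz":0,"roll":-0.03},
  {"dx":0,"dy":0,"dz":0,"roll":-0.07},
  {"dx":0,"dy":0,"dz":0,"roll":-0.11},
  {"dx":0,"dy":0,"dz":0,"roll":-0.15},
  {"dx":0,"dy":0,"dz":0,"roll":-0.19},
  {"dx":0,"dy":0,"dz":0,"roll":-0.23},
  {"dx":0,"dy":0,"dz":0,"roll":-0.27},
  {"dx":0,"dy":0,"dz":0,"roll":-0.31},
])

```text
t: 6.52
ee_pos: [0.5148, -0.1398, 0.4452]
eef_rot: [[-0.738, 0.675, -0.012], [0.675, 0.738, -0.005], [0.005, -0.012, -1.0]]
force: [-6.8, -8.1, -4.9]
finger_gap: 0.412
grip_force: 131.1
```

```bash
python3 - <<'E'
from h import *
im=robot.capture("wrist")
o=robot.get_obs();print(o["t"],o["ee_pos"].round(4),o["eef_rot"].round(3).tolist(),o["force"],o["moment"],o["finger_gap"],o["grip_force"])
cv2.imwrite("pics/w3.png",im[160:,120:520])
E
```

```text
6.575 [ 0.5148 -0.1399  0.4452] [[-0.74, 0.673, -0.011], [0.673, 0.74, -0.005], [0.005, -0.011, -1.0]] [-5.88019635 -6.1533759  -6.13412373] [-2.05076652  1.71305265 -0.73253363] 0.4102648368617251 129.86184134643736
```

View pics/w3.png

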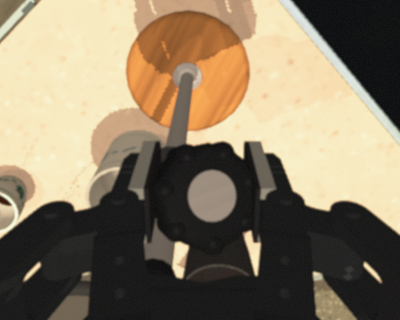

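Call:
play_rows([
  {"dx":0,"dy":0,"dz":0.01,"roll":0},
  {"dx":0,"dy":0,"dz":0.02,"roll":0},
  {"dx":0,"dy":0,"dz":0.03,"roll":0},
])

```text
t: 6.95
ee_pos: [0.5147, -0.1397, 0.4329]
eef_rot: [[-0.736, 0.677, -0.01], [0.677, 0.736, -0.006], [0.004, -0.011, -1.0]]
force: [-10.8, -5.6, 3.0]
finger_gap: 0.41
grip_force: 130.3
```

```bash
python3 - <<'E'
from h import *
o=robot.get_obs();print(o["t"],o["ee_pos"].round(4),o["force"],o["moment"],o["finger_gap"],o["grip_force"])
robot.capture("scene")
for t in("clamp_knob","drip_arm"):print([(d["score"],d["centre"]) for d in robot.find_in("scene",t)][:2])
E
```

```text
6.95 [ 0.5147 -0.1397  0.4329] [-10.79151787  -5.57771379   2.97658626] [-1.71869808  2.59193516 -0.72994102] 0.4100752196848442 130.3424774859741
[(0.48, [278.9, 166.2])]
[(0.73, [370.9, 196.7])]
```

Call:
play_rows([
  {"dx":0,"dy":0,"dz":0,"roll":0},
  {"dx":0,"dy":0,"dz":0,"roll":0},
  {"dx":0,"dy":0,"dz":0,"roll":0},
  {"dx":0.02,"dy":0.004,"dz":-0.03,"roll":0.054},
  {"dx":0.02,"dy":0.004,"dz":-0.03,"roll":0.054},
  {"dx":0.02,"dy":0.004,"dz":-0.03,"roll":0.054},
  {"dx":0.02,"dy":0.004,"dz":-0.03,"roll":0.054},
], fingers=0.5)

```text
t: 7.98
ee_pos: [0.5104, -0.1303, 0.4478]
eef_rot: [[-0.615, 0.789, -0.001], [0.789, 0.615, 0.0], [0.001, -0.0, -1.0]]
force: [0.3, -1.2, 0.9]
finger_gap: 0.751
grip_force: 0.0
```

```bash
cat >> h.py <<'E'
def armfit(s0=(.5315,-.18,.358),cams=("scene","side")):
    "collar height from knob / drip_arm mask centres"
    out=[]
    for c in cams:
        robot.capture(c);M=P(c)
        for t,L in(("clamp_knob",(0,.0424,.0606)),("drip_arm",None)):
            for d in robot.find_in(c,t)[:1]: out.append((c,t,round(d["score"],2),np.round(d["centre"],1).tolist()))
    return out
E
python3 - <<'E'
from h import *
o=robot.get_obs();print(o["t"],o["ee_pos"].round(4),o["eef_rot"].round(3).tolist(),o["force"],o["moment"],o["finger_gap"])
W=P("wrist");im=robot.capture("wrist");S=P("scene");a=robot.capture("scene")
np.savez("w4.npz",M=W)
for z in(.2,.21,.215,.22,.225,.23,.235): 
    s=(.5315,-.18,.358,z); print(z,[proj(M,stand(s,(0,.087*.5736,z+.087*.819))).round(1).tolist() for M in(W,S)], proj(S,stand(s,(0,-.13,z-.05))).round(1), proj(S,stand(s,(0,-.13,z+.04))).round(1))
cv2.imwrite("pics/w4.png",np.hstack([im[160:,120:520],cv2.resize(a[130:290,260:460],(400,320),interpolation=cv2.INTER_CUBIC)]))
E
```

```text
7.975 [ 0.5104 -0.1303  0.4478] [[-0.615, 0.789, -0.001], [0.789, 0.615, 0.0], [0.001, -0.0, -1.0]] [ 0.28744335 -1.16923411  0.8830533 ] [-0.01762328 -0.02120901 -0.00781107] 0.7511102415523135
0.2 [[321.3, 322.6], [281.8, 172.4]] [376.8 239.4] [379.9 194. ]
0.21 [[321.2, 335.0], [281.8, 167.1]] [377.1 234.5] [380.3 188.8]
0.215 [[321.2, 341.7], [281.8, 164.4]] [377.3 232.1] [380.5 186.2]
0.22 [[321.2, 348.9], [281.8, 161.7]] [377.5 229.6] [380.7 183.5]
0.225 [[321.1, 356.5], [281.8, 159.0]] [377.7 227.1] [380.8 180.9]
0.23 [[321.1, 364.7], [281.8, 156.3]] [377.8 224.6] [381.  178.2]
0.235 [[321.0, 373.5], [281.8, 153.6]] [378.  222.1] [381.2 175.5]
```

View pics/w4.png

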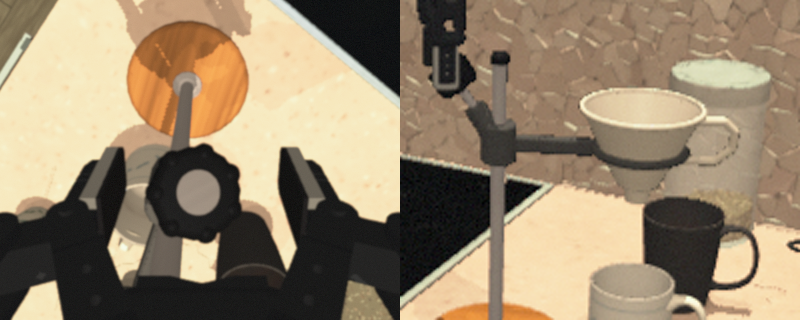

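Call:
play_rows([
  {"dx":0,"dy":0,"dz":0,"roll":0},
  {"dx":0,"dy":0,"dz":0,"roll":0},
  {"dx":0,"dy":0,"dz":0,"roll":0},
  {"dx":0,"dy":0,"dz":0,"roll":0},
  {"dx":0,"dy":0,"dz":0,"roll":0},
  {"dx":0,"dy":0,"dz":0.015,"roll":0},
  {"dx":0,"dy":0,"dz":0.03,"roll":0},
  {"dx":0,"dy":0,"dz":0.045,"roll":0},
], fingers=-1)

```text
t: 9.07
ee_pos: [0.5092, -0.1314, 0.4258]
eef_rot: [[-0.613, 0.79, -0.006], [0.79, 0.613, -0.004], [0.001, -0.008, -1.0]]
force: [-9.0, -5.1, 3.9]
finger_gap: 0.397
grip_force: 58.8
```

Call:
play_rows([
  {"dx":0,"dy":0,"dz":0.012,"roll":0},
  {"dx":0,"dy":0,"dz":0.024,"roll":0},
  {"dx":0,"dy":0,"dz":0.036,"roll":0},
  {"dx":0,"dy":0,"dz":0.036,"roll":0},
])

```text
t: 9.57
ee_pos: [0.5092, -0.1314, 0.4068]
eef_rot: [[-0.613, 0.79, -0.007], [0.79, 0.613, -0.004], [0.001, -0.008, -1.0]]
force: [-5.9, -6.1, -1.1]
finger_gap: 0.401
grip_force: 58.8
```

```bash
python3 - <<'E'
from h import *
o=robot.get_obs();print(o["t"],o["ee_pos"].round(4),o["eef_rot"].round(3).tolist(),o["force"],o["moment"],o["finger_gap"],o["grip_force"])
W=P("wrist");im=robot.capture("wrist");S=P("scene");a=robot.capture("scene")
for z in(.155,.165,.175,.185,.195,.205): 
    s=(.5315,-.18,.358,z); print(z,[proj(M,stand(s,(0,.087*.5736,z+.087*.819))).round(1).tolist() for M in(W,S)], proj(S,stand(s,(0,-.13,z-.05))).round(1), proj(S,stand(s,(0,-.13,z+.04))).round(1))
cv2.imwrite("pics/w5.png",np.hstack([im[160:,120:520],cv2.resize(a[130:290,260:460],(400,320),interpolation=cv2.INTER_CUBIC)]))
E
```

```text
9.575 [ 0.5092 -0.1314  0.4068] [[-0.613, 0.79, -0.007], [0.79, 0.613, -0.004], [0.001, -0.008, -1.0]] [-5.88127926 -6.14596477 -1.14649825] [-1.10583985  1.21534706 -0.02505433] 0.40123466516089906 58.7514222075697
0.155 [[327.8, 317.9], [281.8, 195.8]] [375.3 261.1] [378.3 217.1]
0.165 [[328.0, 329.6], [281.8, 190.7]] [375.7 256.3] [378.7 212. ]
0.175 [[328.1, 342.8], [281.8, 185.5]] [376.  251.5] [379.  206.9]
0.185 [[328.3, 357.8], [281.8, 180.3]] [376.3 246.7] [379.4 201.8]
0.195 [[328.5, 375.0], [281.8, 175.0]] [376.6 241.9] [379.8 196.6]
0.205 [[328.7, 394.8], [281.8, 169.8]] [377. 237.] [380.1 191.4]
```

View pics/w5.png

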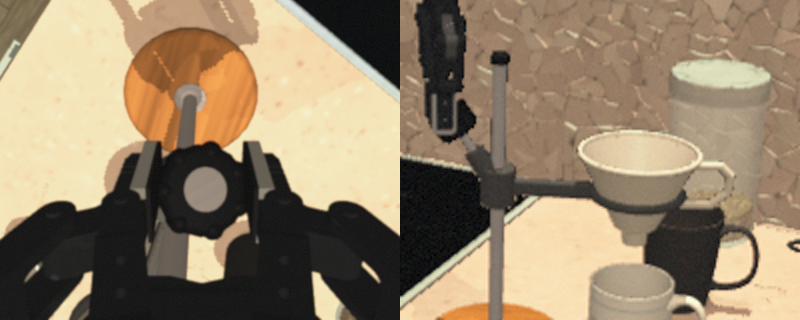

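Call:
play_rows([
  {"dx":0,"dy":0,"dz":0.008,"roll":0},
  {"dx":0,"dy":0,"dz":0.016,"roll":0},
  {"dx":0,"dy":0,"dz":0.024,"roll":0},
])

```text
t: 10.05
ee_pos: [0.5092, -0.1314, 0.3957]
eef_rot: [[-0.613, 0.79, -0.007], [0.79, 0.613, -0.004], [0.001, -0.008, -1.0]]
force: [-8.8, -4.3, 2.2]
finger_gap: 0.4
grip_force: 59.3
```

Call:
play_rows([
  {"dx":0,"dy":0,"dz":0.01,"roll":0},
  {"dx":0,"dy":0,"dz":0.02,"roll":0},
  {"dx":0,"dy":0,"dz":0.02,"roll":0},
  {"dx":0,"dy":0,"dz":0.02,"roll":0},
])

```text
t: 10.55
ee_pos: [0.5092, -0.1314, 0.3849]
eef_rot: [[-0.613, 0.79, -0.007], [0.79, 0.613, -0.004], [0.001, -0.008, -1.0]]
force: [-7.0, -7.3, 0.3]
finger_gap: 0.402
grip_force: 58.8
```

```bash
python3 - <<'E'
from h import *
o=robot.get_obs();print(o["t"],o["ee_pos"].round(4),o["eef_rot"].round(3).tolist(),o["force"],o["moment"],o["finger_gap"],o["grip_force"])
W=P("wrist");im=robot.capture("wrist");S=P("scene");a=robot.capture("scene");D=P("side");b=robot.capture("side")
for z in(.145,.15,.155,.16,.165): 
    s=(.5315,-.18,.358,z); print(z,[proj(M,stand(s,(0,.087*.5736,z+.087*.819))).round(1).tolist() for M in(W,S)], proj(S,stand(s,(0,-.13,z-.05))).round(1), proj(D,stand(s,(0,-.13,z-.05))).round(1))
r=lambda x:cv2.resize(x,(400,300),interpolation=cv2.INTER_CUBIC)
cv2.imwrite("pics/w6.png",np.vstack([np.hstack([r(im[160:,120:520]),r(a[195:315,340:500])]),np.hstack([r(b[180:300,260:420]),r(a[140:260,240:400])])]))
E
```

```text
10.55 [ 0.5092 -0.1314  0.3849] [[-0.613, 0.79, -0.007], [0.79, 0.613, -0.004], [0.001, -0.008, -1.0]] [-7.04986915 -7.27143106  0.25479898] [-1.04688587  1.2561703  -0.02866869] 0.4018562760347587 58.83311612647958
0.145 [[328.0, 332.0], [281.8, 200.9]] [375.  265.8] [328.2 266.5]
0.15 [[328.1, 338.5], [281.8, 198.4]] [375.2 263.4] [328.2 264.8]
0.155 [[328.2, 345.5], [281.8, 195.8]] [375.3 261.1] [328.3 263. ]
0.16 [[328.2, 352.9], [281.8, 193.3]] [375.5 258.7] [328.3 261.2]
0.165 [[328.3, 360.9], [281.8, 190.7]] [375.7 256.3] [328.3 259.5]
```

View pics/w6.png

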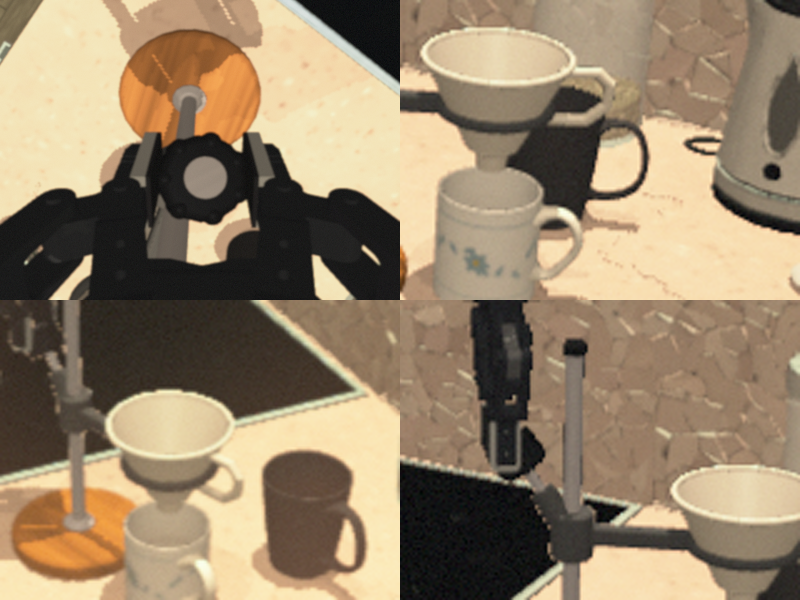

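Call:
play_rows([
  {"dx":0,"dy":0.001,"dz":0,"roll":0.032},
  {"dx":0,"dy":0.003,"dz":0,"roll":0.064},
  {"dx":-0.001,"dy":0.004,"dz":0,"roll":0.095},
  {"dx":-0.001,"dy":0.005,"dz":0,"roll":0.127},
  {"dx":-0.002,"dy":0.007,"dz":0,"roll":0.159},
  {"dx":-0.002,"dy":0.008,"dz":0,"roll":0.19},
  {"dx":-0.003,"dy":0.009,"dz":0,"roll":0.22},
])

```text
t: 11.58
ee_pos: [0.5146, -0.1282, 0.3859]
eef_rot: [[0.031, 1.0, -0.001], [1.0, -0.031, 0.002], [0.002, -0.001, -1.0]]
force: [-4.8, 3.5, 1.7]
finger_gap: 0.388
grip_force: 63.5
```

```bash
cat > c.py <<'E'
from h import *
import sys
o=robot.get_obs();print(o["t"],o["ee_pos"].round(4),o["eef_rot"].round(3).tolist(),o["force"].round(1),o["moment"].round(2),o["finger_gap"],o["grip_force"])
W=P("wrist");im=robot.capture("wrist");S=P("scene");a=robot.capture("scene")
for c in("wrist","scene"):
    for t in("clamp_knob","drip_arm"): print(c,t,[(d["score"],d["centre"]) for d in robot.find_in(c,t)][:1])
for z in(.145,.15,.155,.16,.165):
    s=(.5315,-.18,.358,z); print(z,proj(W,stand(s,(0,.087*.5736,z+.087*.819))).round(1).tolist())
r=lambda x:cv2.resize(x,(400,300),interpolation=cv2.INTER_CUBIC)
cv2.imwrite(f"pics/{sys.argv[1]}.png",np.hstack([im[180:,120:520],r(a[195:315,340:500])]))
E
python3 c.py w7
```

```text
11.575 [ 0.5146 -0.1282  0.3859] [[0.031, 1.0, -0.001], [1.0, -0.031, 0.002], [0.002, -0.001, -1.0]] [-4.8  3.5  1.7] [ 0.51 -0.46  0.98] 0.3876992552108959 63.45646871253848
wrist clamp_knob [(0.65, [321.9, 355.0])]
wrist drip_arm [(0.76, [328.8, 360.2])]
scene clamp_knob [(0.84, [289.0, 201.3])]
scene drip_arm [(0.64, [368.1, 227.7])]
0.145 [317.9, 333.9]
0.15 [317.7, 340.5]
0.155 [317.6, 347.4]
0.16 [317.4, 354.8]
0.165 [317.2, 362.8]
```

Call:
play_rows([
  {"dx":0,"dy":0,"dz":0,"roll":0},
  {"dx":0,"dy":0,"dz":0,"roll":0},
  {"dx":0,"dy":0,"dz":0,"roll":0},
  {"dx":0.001,"dy":-0.002,"dz":0,"roll":-0.05},
  {"dx":0.0,"dy":-0.004,"dz":0,"roll":-0.1},
  {"dx":-0.001,"dy":-0.006,"dz":0,"roll":-0.15},
  {"dx":-0.003,"dy":-0.009,"dz":0,"roll":-0.2},
  {"dx":-0.003,"dy":-0.009,"dz":0,"roll":-0.2},
], fingers=0.5)

```text
t: 12.88
ee_pos: [0.5103, -0.1301, 0.386]
eef_rot: [[-0.561, 0.828, 0.0], [0.828, 0.561, -0.0], [-0.0, 0.0, -1.0]]
force: [-0.4, -0.5, -0.4]
finger_gap: 0.747
grip_force: 0.0
```

```bash
python3 c.py w8
```

```text
12.875 [ 0.5103 -0.1301  0.386 ] [[-0.561, 0.828, 0.0], [0.828, 0.561, -0.0], [-0.0, 0.0, -1.0]] [-0.4 -0.5 -0.4] [0.04 0.01 0.05] 0.7471573312897529 0.0
wrist clamp_knob [(0.67, [315.2, 345.8])]
wrist drip_arm [(0.83, [315.8, 351.6])]
scene clamp_knob [(0.66, [290.8, 205.4])]
scene drip_arm [(0.78, [370.0, 230.8])]
0.145 [321.6, 330.9]
0.15 [321.6, 337.4]
0.155 [321.5, 344.3]
0.16 [321.5, 351.6]
0.165 [321.5, 359.4]
```

View pics/w8.png

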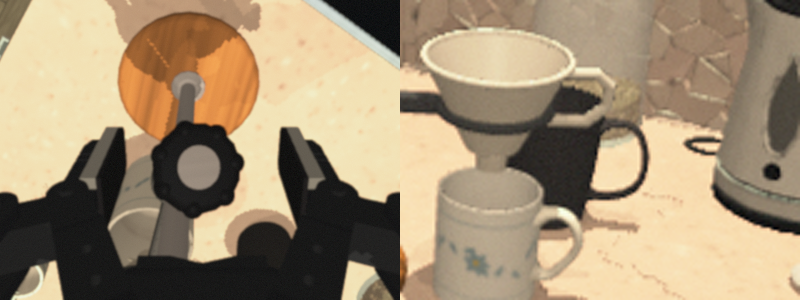

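Call:
play_rows([
  {"dx":0,"dy":0,"dz":0,"roll":0},
  {"dx":0,"dy":0,"dz":0,"roll":0},
  {"dx":0,"dy":0,"dz":0,"roll":0},
  {"dx":0,"dy":0,"dz":0,"roll":0},
  {"dx":0,"dy":0,"dz":0,"roll":0},
], fingers=-1)

```text
t: 13.8
ee_pos: [0.5093, -0.1308, 0.3858]
eef_rot: [[-0.562, 0.827, -0.005], [0.827, 0.562, -0.003], [0.001, -0.006, -1.0]]
force: [-6.9, -3.3, 2.4]
finger_gap: 0.391
grip_force: 58.9
```

Call:
play_rows([
  {"dx":0,"dy":0.001,"dz":0,"roll":0.03},
  {"dx":0,"dy":0.003,"dz":0,"roll":0.06},
  {"dx":-0.001,"dy":0.004,"dz":0,"roll":0.09},
])

```text
t: 14.18
ee_pos: [0.5116, -0.1298, 0.385]
eef_rot: [[-0.308, 0.951, -0.003], [0.951, 0.308, -0.002], [-0.001, -0.004, -1.0]]
force: [-4.2, -3.8, -1.8]
finger_gap: 0.386
grip_force: 69.2
```

```bash
python3 c.py w9
```

```text
14.175 [ 0.5116 -0.1298  0.385 ] [[-0.308, 0.951, -0.003], [0.951, 0.308, -0.002], [-0.001, -0.004, -1.0]] [-4.2 -3.8 -1.8] [-0.31 -0.14  0.84] 0.3861171154846048 69.19255052693188
wrist clamp_knob [(0.64, [320.2, 347.8])]
wrist drip_arm [(0.72, [319.5, 349.8])]
scene clamp_knob [(0.74, [289.6, 204.3])]
scene drip_arm [(0.89, [366.8, 229.3])]
0.145 [322.8, 331.1]
0.15 [322.7, 337.6]
0.155 [322.7, 344.6]
0.16 [322.6, 352.0]
0.165 [322.6, 360.0]
```

Moment 0.84 Nm; continue to the stop.

Call:
play_rows([
  {"dx":0,"dy":0.001,"dz":0,"roll":0.03},
  {"dx":0,"dy":0.003,"dz":0,"roll":0.06},
  {"dx":-0.001,"dy":0.004,"dz":0,"roll":0.09},
  {"dx":-0.001,"dy":0.005,"dz":0,"roll":0.12},
  {"dx":-0.001,"dy":0.005,"dz":0,"roll":0.12},
])

```text
t: 15.1
ee_pos: [0.5148, -0.1266, 0.3868]
eef_rot: [[0.062, 0.998, -0.0], [0.998, -0.062, 0.01], [0.01, -0.001, -1.0]]
force: [-1.1, 13.4, 6.4]
finger_gap: 0.352
grip_force: 58.3
```

```bash
python3 c.py w10
```

```text
15.1 [ 0.5148 -0.1266  0.3868] [[0.062, 0.998, -0.0], [0.998, -0.062, 0.01], [0.01, -0.001, -1.0]] [-1.1 13.4  6.4] [ 2.36  0.58 -0.42] 0.3524285905568691 58.341434713220224
wrist clamp_knob [(0.76, [321.5, 355.8])]
wrist drip_arm [(0.72, [328.5, 360.6])]
scene clamp_knob [(0.59, [288.7, 204.0])]
scene drip_arm [(0.89, [366.4, 227.5])]
0.145 [318.1, 338.9]
0.15 [318.0, 345.5]
0.155 [317.8, 352.4]
0.16 [317.7, 359.8]
0.165 [317.5, 367.7]
```

Call:
play_rows([
  {"dx":0,"dy":0,"dz":0,"roll":0},
  {"dx":0,"dy":0,"dz":0,"roll":0},
  {"dx":0,"dy":0,"dz":0,"roll":0},
  {"dx":0.0,"dy":-0.002,"dz":0,"roll":-0.053},
  {"dx":0.0,"dy":-0.004,"dz":0,"roll":-0.106},
  {"dx":-0.004,"dy":-0.006,"dz":0,"roll":-0.16},
  {"dx":-0.014,"dy":-0.007,"dz":0.01,"roll":-0.213},
  {"dx":-0.014,"dy":-0.007,"dz":0.01,"roll":-0.213},
], fingers=0.5)

```text
t: 16.4
ee_pos: [0.5106, -0.1361, 0.3804]
eef_rot: [[-0.568, 0.823, -0.001], [0.823, 0.568, 0.0], [0.001, -0.001, -1.0]]
force: [0.3, -0.5, -0.1]
finger_gap: 0.75
grip_force: 0.0
```

```bash
python3 c.py w11
```

```text
16.4 [ 0.5106 -0.1361  0.3804] [[-0.568, 0.823, -0.001], [0.823, 0.568, 0.0], [0.001, -0.001, -1.0]] [ 0.3 -0.5 -0.1] [-0.01  0.01 -0.02] 0.7495613113523263 0.0
wrist clamp_knob [(0.93, [322.5, 341.0])]
wrist drip_arm [(0.93, [321.5, 346.7])]
scene clamp_knob [(0.44, [293.3, 202.8])]
scene drip_arm [(0.9, [370.0, 230.0])]
0.145 [329.4, 327.6]
0.15 [329.6, 334.3]
0.155 [329.8, 341.4]
0.16 [330.0, 349.0]
0.165 [330.3, 357.1]
```

Call:
play_rows([
  {"dx":0,"dy":0,"dz":0,"roll":0},
  {"dx":0,"dy":0,"dz":0,"roll":0},
  {"dx":0,"dy":0,"dz":0,"roll":0},
  {"dx":0,"dy":0,"dz":0,"roll":0},
  {"dx":0,"dy":0,"dz":0,"roll":0},
], fingers=-1)

```text
t: 17.32
ee_pos: [0.5107, -0.1358, 0.3808]
eef_rot: [[-0.57, 0.821, -0.001], [0.821, 0.57, -0.0], [0.0, -0.001, -1.0]]
force: [-1.1, -0.7, 0.5]
finger_gap: 0.411
grip_force: 59.5
```

Call:
play_rows([
  {"dx":0,"dy":0.001,"dz":0,"roll":0.02},
  {"dx":0,"dy":0.001,"dz":0,"roll":0.04},
  {"dx":0,"dy":0.001,"dz":0,"roll":0.06},
])

```text
t: 17.7
ee_pos: [0.5111, -0.1341, 0.381]
eef_rot: [[-0.407, 0.913, -0.001], [0.913, 0.407, 0.006], [0.006, 0.001, -1.0]]
force: [-2.3, 7.6, 2.7]
finger_gap: 0.399
grip_force: 59.0
```

```bash
python3 c.py w12
```

```text
17.7 [ 0.5111 -0.1341  0.381 ] [[-0.407, 0.913, -0.001], [0.913, 0.407, 0.006], [0.006, 0.001, -1.0]] [-2.3  7.6  2.7] [1.2  0.42 1.16] 0.3990243437339889 59.02150178910233
wrist clamp_knob [(0.61, [321.3, 346.2])]
wrist drip_arm []
scene clamp_knob [(0.67, [290.7, 203.2])]
scene drip_arm [(0.61, [368.9, 230.4])]
0.145 [325.3, 331.0]
0.15 [325.4, 337.7]
0.155 [325.5, 344.8]
0.16 [325.6, 352.4]
0.165 [325.7, 360.6]
```

```bash
cat > k.py <<'E'
from h import *
import sys
s0=(.5315,-.18,.358)
def phase(im,W,z):
    # rectified polar unwrap of the knob's end rim; refine centre by bright disc
    c,n=np.cos(s0[2]),np.sin(s0[2]); X=np.array([c,n,0]);Y=np.array([-n,c,0]);Z=np.array([0,0,1.])
    a=.5736*Y+.8192*Z; v=np.cross(a,X)
    C=np.array([s0[0],s0[1],z])+.087*a
    N=200;k=N/.06
    def patch(C):
        src=[];dst=[]
        for i,j in((-1,-1),(1,-1),(1,1),(-1,1)):
            src.append(proj(W,C+.03*(i*X+j*v)));dst.append((N/2+i*N/2,N/2+j*N/2))
        H=cv2.getPerspectiveTransform(np.float32(src),np.float32(dst)); return cv2.warpPerspective(im,H,(N,N),flags=cv2.INTER_CUBIC)
    for _ in range(3):
        p=patch(C);g=p.max(2)
        m=np.zeros((N,N),np.uint8);cv2.circle(m,(N//2,N//2),50,1,-1)
        b=((g>90)&(m>0)).astype(np.uint8)
        nl,lab,st,ce=cv2.connectedComponentsWithStats(b)
        i=1+np.argmin(np.hypot(*(ce[1:]-N/2).T)-0.02*st[1:,4]); d=(ce[i]-N/2)/k; C=C+d[0]*X+d[1]*v
    return patch(C)
T=None
def camW(pos,R):
    "wrist projection for a tool pose, mount from w0"
    i=robot.camera_info("wrist");o=robot.get_obs();v=np.array(i["view"])
    E=np.eye(4);E[:3,:3]=o["eef_rot"];E[:3,3]=o["ee_pos"];V=v@E
    F=np.eye(4);F[:3,:3]=R;F[:3,3]=pos
    return np.array(i["mtx"])@(V@np.linalg.inv(F))[:3]
def Rz(r): # from [x0,y0] approx
    y=np.array([r[0],r[1],0]);y/=np.linalg.norm(y);z=np.array([0,0,-1.]);return np.column_stack([np.cross(y,z),y,z])
E
python3 - <<'E'
from k import *
out=[]
def full(name,r0):
    f=np.zeros((480,640,3),np.uint8);p=cv2.imread(f"pics/{name}.png")[:480-r0,:400];f[r0:r0+p.shape[0],120:520]=p;return f
L=[("w0",cv2.imread("pics/w0.png"),(.5031,-.1244,.5574),(.942,.336),.235),
("w2",full("w2",160),(.5157,-.1382,.4482),(.99,-.142),.235),
("w3",full("w3",160),(.5148,-.1399,.4452),(.673,.74),.232),
("w4",full("w4",160),(.5104,-.1303,.4478),(.789,.615),.222),
("w8",full("w8",180),(.5103,-.1301,.386),(.828,.561),.157),
("w9",full("w9",180),(.5116,-.1298,.385),(.951,.308),.157),
("w10",full("w10",180),(.5148,-.1266,.3868),(.998,-.062),.157),
("w11",full("w11",180),(.5106,-.1361,.3804),(.823,.568),.157),
("w12",full("w12",180),(.5111,-.1341,.381),(.913,.407),.157)]
for n,im,pos,y,z in L:
    p=phase(im,camW(np.array(pos),Rz(y)),z);out.append(p)
    g=p.max(2).astype(float)
    pol=cv2.warpPolar(g.astype(np.float32),(100,360),(100,100),100,cv2.WARP_POLAR_LINEAR)
    r=[]
    for lo,hi in((56,62),(60,66),(62,68)):
        q=np.minimum(pol[:,lo:hi].mean(1),100); F=np.fft.fft(q-q.mean());r.append((round(abs(F[8])),round(float(-np.angle(F[8],deg=True)/8),1)))
    print(n,r)
o=[np.pad(p,((0,0),(0,0),(0,0))) for p in out]+[np.zeros_like(out[0])]
cv2.imwrite("pics/k.png",np.vstack([np.hstack(o[:5]),np.hstack(o[5:])])[:, :800] if 0 else cv2.resize(np.vstack([np.hstack(o[:5]),np.hstack(o[5:])]),(800,320)))
E
```

```text
w0 [(643, -8.1), (777, 16.1), (898, 16.2)]
w2 [(807, 19.2), (1813, 19.9), (1839, 17.4)]
w3 [(2092, -15.2), (2396, -12.3), (1998, -11.0)]
w4 [(218, 14.5), (2097, -5.7), (1967, -4.7)]
w8 [(687, 3.6), (2480, 16.2), (1338, 16.8)]
w9 [(107, -9.4), (331, -8.1), (1267, -2.8)]
w10 [(1985, 20.1), (1680, 19.9), (1318, 20.2)]
w11 [(892, 4.1), (2226, 4.0), (1172, 6.2)]
w12 [(1035, 3.5), (2023, 3.1), (2157, 3.4)]
```

```bash
sed -n '/^python3/,$d;p' k.py >/dev/null; python3 - <<'E'
from k import *
def full(name,r0):
    f=np.zeros((480,640,3),np.uint8);p=cv2.imread(f"pics/{name}.png")[:480-r0,:400];f[r0:r0+p.shape[0],120:520]=p;return f
L=[("w0",cv2.imread("pics/w0.png"),(.5031,-.1244,.5574),(.942,.336),.235),
("w4",full("w4",160),(.5104,-.1303,.4478),(.789,.615),.222),
("w8",full("w8",180),(.5103,-.1301,.386),(.828,.561),.157),
("w11",full("w11",180),(.5106,-.1361,.3804),(.823,.568),.157)]
for n,im,pos,y,z in L:
    p=phase(im,camW(np.array(pos),Rz(y)),z);g=p.max(2).astype(np.float32)
    # dark silhouette radius profile
    pol=cv2.warpPolar(cv2.GaussianBlur(g,(3,3),0),(95,720),(100,100),95,cv2.WARP_POLAR_LINEAR)
    rad=np.array([next((r for r in range(48,94) if pol[i,r]>70),94) for i in range(720)],float)
    print(n,"rad(mm) each 5deg",(rad[::10]*.3).round(0).astype(int).tolist())
    ok=(rad<76); 
    # harmonic LSQ on visible part, + low harmonics for centre offset
    t=np.radians(np.arange(720)/2)[ok];y_=rad[ok]
    for N in(7,8,9,10):
        A=np.column_stack([np.ones_like(t),np.cos(t),np.sin(t),np.cos(2*t),np.sin(2*t),np.cos(N*t),np.sin(N*t)])
        s,res,*_=np.linalg.lstsq(A,y_,rcond=None);e=np.std(y_-A@s)
        print("  N",N,"frac",round(ok.mean(),2),"res",round(e,2),"amp",round(np.hypot(s[5],s[6])*.3,2),"peak deg",round(np.degrees(np.arctan2(s[6],s[5]))/N,1))
E
```

```text
w0 rad(mm) each 5deg [19, 19, 18, 17, 17, 17, 17, 16, 16, 17, 18, 18, 18, 17, 16, 16, 16, 17, 17, 17, 18, 19, 19, 18, 17, 17, 17, 17, 17, 17, 17, 18, 19, 19, 19, 18, 18, 17, 18, 18, 18, 19, 20, 20, 21, 21, 21, 20, 20, 21, 22, 22, 22, 22, 22, 21, 21, 21, 21, 20, 22, 21, 20, 20, 19, 18, 18, 17, 18, 17, 18, 18]
  N 7 frac 1.0 res 1.77 amp 0.75 peak deg 5.6
  N 8 frac 1.0 res 2.47 amp 0.16 peak deg -6.0
  N 9 frac 1.0 res 2.47 amp 0.17 peak deg -18.5
  N 10 frac 1.0 res 2.49 amp 0.1 peak deg 13.6
w4 rad(mm) each 5deg [17, 16, 16, 17, 16, 16, 16, 17, 18, 18, 18, 17, 16, 17, 17, 17, 17, 17, 19, 19, 19, 18, 17, 17, 18, 18, 18, 19, 20, 20, 20, 20, 20, 20, 20, 20, 20, 20, 20, 20, 20, 20, 19, 19, 19, 19, 19, 20, 20, 20, 20, 19, 18, 17, 17, 17, 17, 17, 19, 19, 19, 18, 17, 28, 28, 28, 28, 28, 28, 28, 28, 18]
  N 7 frac 0.9 res 1.46 amp 0.76 peak deg -9.4
  N 8 frac 0.9 res 2.27 amp 0.14 peak deg 17.7
  N 9 frac 0.9 res 2.23 amp 0.22 peak deg 5.6
  N 10 frac 0.9 res 2.29 amp 0.03 peak deg -12.8
w8 rad(mm) each 5deg [16, 16, 18, 18, 19, 18, 16, 16, 17, 17, 17, 16, 17, 18, 19, 19, 18, 17, 17, 17, 1
[... 193 characters left out ...]
, 17, 17, 17]
  N 7 frac 1.0 res 1.29 amp 0.89 peak deg 17.4
  N 8 frac 1.0 res 2.44 amp 0.15 peak deg -9.7
  N 9 frac 1.0 res 2.46 amp 0.02 peak deg -4.8
  N 10 frac 1.0 res 2.46 amp 0.03 peak deg 13.5
w11 rad(mm) each 5deg [18, 18, 17, 16, 16, 16, 16, 16, 16, 17, 18, 18, 18, 17, 16, 17, 16, 16, 16, 17, 18, 19, 19, 19, 18, 18, 18, 18, 18, 18, 19, 19, 19, 19, 19, 18, 18, 18, 19, 19, 20, 20, 20, 20, 18, 18, 18, 18, 18, 19, 19, 20, 20, 19, 17, 17, 17, 17, 17, 17, 18, 18, 18, 18, 17, 16, 16, 16, 16, 16, 16, 18]
  N 7 frac 1.0 res 1.32 amp 0.84 peak deg 2.0
  N 8 frac 1.0 res 2.33 amp 0.2 peak deg -17.8
  N 9 frac 1.0 res 2.37 amp 0.08 peak deg 9.8
  N 10 frac 1.0 res 2.38 amp 0.03 peak deg -7.2
```

Call:
play_rows([
  {"dx":0,"dy":0,"dz":0,"roll":0},
  {"dx":0,"dy":0,"dz":0,"roll":0},
  {"dx":0,"dy":0,"dz":0,"roll":0},
  {"dx":0,"dy":0,"dz":-0.05,"roll":0},
  {"dx":0,"dy":0,"dz":-0.12,"roll":0},
  {"dx":0,"dy":0,"dz":-0.2,"roll":0},
  {"dx":0,"dy":0,"dz":-0.2,"roll":0},
  {"dx":0,"dy":0,"dz":-0.2,"roll":0},
], fingers=0.6)

```text
t: 19.0
ee_pos: [0.5112, -0.1355, 0.4804]
eef_rot: [[-0.407, 0.914, -0.0], [0.914, 0.407, 0.0], [0.0, -0.0, -1.0]]
force: [-0.7, -0.5, -1.0]
finger_gap: 0.802
grip_force: 0.0
```

```bash
python3 - <<'E'
from k import *
o=robot.get_obs();print(o["t"],o["ee_pos"],o["force"])
W=P("wrist");im=robot.capture("wrist");S=P("scene");a=robot.capture("scene");D=P("side");b=robot.capture("side")
for z in(.15,.155,.16): print(z,proj(W,stand((.5315,-.18,.358),(0,.087*.5736,z+.087*.819))))
print(robot.find_in("wrist","clamp_knob")[:1])
for c in("scene","side"): print(c,[(t,d["score"],np.round(d["centre"]).tolist()) for t in("drip_arm","clamp_knob","mug_1","mug_2","mug_3") for d in robot.find_in(c,t)[:4]])
p=phase(im,W,.157);g=p.max(2).astype(np.float32)
pol=cv2.warpPolar(cv2.GaussianBlur(g,(3,3),0),(95,720),(100,100),95,cv2.WARP_POLAR_LINEAR)
rad=np.array([next((r for r in range(48,94) if pol[i,r]>70),94) for i in range(720)],float)
ok=rad<76;t=np.radians(np.arange(720)/2)[ok];N=7
A=np.column_stack([np.ones_like(t),np.cos(t),np.sin(t),np.cos(2*t),np.sin(2*t),np.cos(N*t),np.sin(N*t)])
s=np.linalg.lstsq(A,rad[ok],rcond=None)[0];print("peak",np.degrees(np.arctan2(s[6],s[5]))/N,np.hypot(s[5],s[6])*.3,ok.mean())
# height change vs w6 view: template-match the dripper of w8's moment
old=cv2.imread("pics/w8.png")[:,400:];new=cv2.resize(a[195:315,340:500],(400,300),interpolation=cv2.INTER_CUBIC)
r=cv2.matchTemplate(new,old[20:130,15:175],cv2.TM_CCOEFF_NORMED);print(cv2.minMaxLoc(r)[1::2],"expected (15,20)")
E
```

```text
19.0 [ 0.51118826 -0.13553311  0.48044076] [-0.67485565 -0.45259077 -1.03705696]
0.15 [325.32094516 249.67487852]
0.155 [325.37649431 252.27959529]
0.16 [325.43430149 254.9901923 ]
[{'centre': [321.4, 255.3], 'score': 0.94}]
scene [('drip_arm', 0.78, [366.0, 230.0]), ('clamp_knob', 0.91, [288.0, 202.0]), ('clamp_knob', 0.73, [323.0, 242.0]), ('mug_1', 0.88, [445.0, 338.0]), ('mug_1', 0.77, [168.0, 259.0]), ('mug_1', 0.64, [408.0, 257.0]), ('mug_1', 0.58, [380.0, 290.0]), ('mug_2', 0.88, [445.0, 338.0]), ('mug_2', 0.77, [168.0, 259.0]), ('mug_2', 0.64, [408.0, 257.0]), ('mug_2', 0.58, [380.0, 290.0]), ('mug_3', 0.88, [445.0, 338.0]), ('mug_3', 0.77, [168.0, 259.0]), ('mug_3', 0.64, [408.0, 257.0]), ('mug_3', 0.58, [380.0, 290.0])]
side [('drip_arm', 0.72, [322.0, 236.0]), ('clamp_knob', 0.66, [278.0, 197.0]), ('mug_1', 0.94, [382.0, 264.0]), ('mug_1', 0.86, [328.0, 284.0]), ('mug_1', 0.76, [324.0, 338.0]), ('mug_1', 0.62, [247.0, 206.0]), ('mug_2', 0.94, [382.0, 264.0]), ('mug_2', 0.86, [328.0, 284.0]), ('mug_2', 0.76, [324.0, 338.0]), ('mug_2', 0.62, [247.0, 206.0]), ('mug_3', 0.94, [382.0, 264.0]), ('mug_3', 0.86, [328.0, 284.0]), ('mug_3', 0.76, [324.0, 338.0]), ('mug_3', 0.62, [247.0, 206.0])]
peak -1.4622998565438325 0.5238183057635147 0.9361111111111111
(0.9830291867256165, (15, 24)) expected (15,20)
```

```bash
python3 - <<'E'
from h import *
old=cv2.imread("pics/w8.png")[:,400:][20:130,15:175]
for n in("w7","w9","w10","w11","w12"):
    r=cv2.matchTemplate(cv2.imread(f"pics/{n}.png")[:,400:],old,cv2.TM_CCOEFF_NORMED);print(n,cv2.minMaxLoc(r)[1::2])
r=cv2.matchTemplate(cv2.imread("pics/w6.png")[:300,400:],old,cv2.TM_CCOEFF_NORMED);print("w6",cv2.minMaxLoc(r)[1::2])
up=4
for c,(x0,x1,y0,y1) in(("scene",(352,412,164,192)),("side",(300,352,186,212))):
    a=cv2.imread(f"pics/{c}0.png");b=robot.capture(c);M=P(c)
    R=lambda i:cv2.resize(i,None,fx=up,fy=up,interpolation=cv2.INTER_CUBIC)
    best=None
    for sc in(.97,.98,.99,1.,1.01):
        t=cv2.resize(a[y0:y1,x0:x1],None,fx=up*sc,fy=up*sc,interpolation=cv2.INTER_CUBIC)
        sub=b[y0:y1+70,x0-15:x1+15];_,v,_,l=cv2.minMaxLoc(cv2.matchTemplate(R(sub),t,cv2.TM_CCOEFF_NORMED))
        h,w=t.shape[:2];cen=np.array([x0-15+(l[0]+w/2)/up,y0+(l[1]+h/2)/up])
        if best is None or v>best[0]:best=(v,sc,cen)
    d=best[2]-[(x0+x1)/2,(y0+y1)/2]
    f=lambda z:proj(M,stand((.5315,-.18,.358),(0,-.13,z)))
    drop=[(q,(f(.265-q)-f(.265)).round(1).tolist()) for q in(.075,.08,.085,.09)]
    print(c,best[:2],d,drop)
E
```

```text
w7 (0.9993037581443787, (15, 20))
w9 (0.9912747740745544, (15, 23))
w10 (0.9897697567939758, (15, 23))
w11 (0.9897170662879944, (15, 23))
w12 (0.9832177758216858, (15, 24))
w6 (0.9908199906349182, (15, 19))
scene (0.7803133726119995, 0.97) [-1.625 46.875] [(0.075, [-2.7, 38.7]), (0.08, [-2.8, 41.3]), (0.085, [-3.0, 43.8]), (0.09, [-3.2, 46.2])]
side (0.772621750831604, 0.99) [ 0.25  34.375] [(0.075, [-0.2, 29.5]), (0.08, [-0.2, 31.4]), (0.085, [-0.2, 33.3]), (0.09, [-0.2, 35.1])]
```

```bash
python3 -c "
from workcell import robot
print(robot.hand_in())"
```

```text
the job is handed in; nothing more can be done
None
```

I loosened the clamp knob, lowered the dripper to an estimated 9–15 mm above the larger white mug's rim (15 mm was asked), retightened the knob, backed the gripper clear and handed the job in; no verdict came back.

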